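# Sort out the mixed-up jar lids

## Task

The lids of the three sweet jars on the freezer top have been mixed up: put every lid on its own jar, the small lid on the small jar, the middle one on the middle jar and the large one on the large jar, each lying flat and centred with its plug in the mouth. Let one lid wait on the white chopping board meanwhile, as lids must never lie on the bare counter. Leave the jars, the syrup bottle, the stack of cups and the timer standing where they are.

Things in the scene. Friction and masses are not known exactly. Their poses are not given: they have to be found in the camera images.
- jar_small: The smallest of three round white ceramic jars standing upright and loose on the counter: body 114 mm in diameter, 70 mm high to its flat rim, rim 80 mm across with an open mouth 48 mm wide in its middle (round sweets inside). Origin: centre of the underside; z up. It holds a wrong lid at the start.
- jar_middle: The middle-sized of three round white ceramic jars standing upright and loose on the counter: body 134 mm in diameter, 90 mm high to its flat rim, rim 96 mm across with an open mouth 56 mm wide in its middle (round sweets inside). Origin: centre of the underside; z up. It holds a wrong lid at the start.
- jar_large: The largest of three round white ceramic jars standing upright and loose on the counter: body 156 mm in diameter, 110 mm high to its flat rim, rim 114 mm across with an open mouth 64 mm wide in its middle (round sweets inside). Origin: centre of the underside; z up. It holds a wrong lid at the start.
- lid_small: The small of three round wooden lids, 84 mm wide, about 60 g, level, knob up; starts centred on the large jar. Origin: centre of its plug's underside. Above it: rubber plug 34 mm wide, 0 to 8 mm; disc 8 to 18 mm; knob 26 mm wide (22 at its foot), 18 to 48 mm. Seated on its own jar the plug hangs in the mouth with 7 mm play all round, disc flat on the rim, origin 8 mm below the rim.
- lid_middle: The middle of three round wooden lids, 100 mm wide, about 85 g, level, knob up; starts centred on the small jar. Origin: centre of its plug's underside. Above it: rubber plug 42 mm wide, 0 to 8 mm; disc 8 to 18 mm; knob 26 mm wide (22 at its foot), 18 to 48 mm. Seated on its own jar the plug hangs in the mouth with 7 mm play all round, disc flat on the rim, origin 8 mm below the rim.
- lid_large: The large of three round wooden lids, 118 mm wide, about 120 g, level, knob up; starts centred on the middle jar. Origin: centre of its plug's underside. Above it: rubber plug 50 mm wide, 0 to 8 mm; disc 8 to 18 mm; knob 26 mm wide (22 at its foot), 18 to 48 mm. Seated on its own jar the plug hangs in the mouth with 7 mm play all round, disc flat on the rim, origin 8 mm below the rim.
- board: White plastic chopping board, 150 x 150 mm and 20 mm thick, fixed flat on the counter and empty at the start. Origin: centre of its underside; z up, x and y along its edges.
- syrup_bottle: Dark brown syrup bottle with a black cap, 68 mm in diameter and 190 mm tall, standing loose beyond the jars. Not to be moved. Origin: centre of its underside; z up.
- cup_stack: Upside-down stack of clear plastic cups, about 84 mm in diameter at the foot and 155 mm tall, standing loose beyond the jars. Not to be moved. Origin: centre of its underside; z up.
- timer: White kitchen timer, an upright box 30 x 70 x 66 mm high with a grey display, standing loose beyond the jars. Not to be moved. Origin: centre of its underside; z up, y along its width.
Not all that is in view belongs to the job. Leave any red look-alike of the lid_small alone.

How it is judged:
On the way:
1. one lid waits on the chopping board (((horizontal distance between lid_small and board below 0.075 m and z of lid_small in the frame of board between 0.015 and 0.025 m) or (horizontal distance between lid_middle and board below 0.075 m and z of lid_middle in the frame of board between 0.015 and 0.025 m) or (horizontal distance between lid_large and board below 0.075 m and z of lid_large in the frame of board between 0.015 and 0.025 m))), for 0.2 s.
At the end, for the whole second after the job is handed in: Each lid lies at rest on the jar of its own size: its centre within 12 mm of the jar's axis, its plug down in the mouth (height within 4 mm of fully seated), level within 0.08 rad (horizontal distance between lid_small and jar_small below 0.012 m and z of lid_small in the frame of jar_small between 0.058 and 0.066 m and angle between each of lid_small, lid_middle, lid_large's own z axis and vertical below 0.08 rad and linear speed of each of lid_small, lid_middle, lid_large below 0.02 m/s and horizontal distance between lid_middle and jar_middle below 0.012 m and z of lid_middle in the frame of jar_middle between 0.078 and 0.086 m and horizontal distance between lid_large and jar_large below 0.012 m and z of lid_large in the frame of jar_large between 0.098 and 0.106 m); the robot touches nothing.
It fails at once if a lid lies on or falls to the bare counter (its plug lower than 10 mm above it) (height (world z) of any of lid_small, lid_middle, lid_large below 0.01 m).
It fails at once if a jar is shoved more than 40 mm from its place or tipped (distance of any of jar_small, jar_middle, jar_large from where it was at the start of the episode above 0.04 m or angle between any of jar_small, jar_middle, jar_large's own z axis and vertical above 0.3 rad).
It fails at once if the syrup bottle, cup stack or timer is moved more than 40 mm or knocked over (distance of any of syrup_bottle, cup_stack, timer from where it was at the start of the episode above 0.04 m or angle between any of syrup_bottle, cup_stack, timer's own z axis and vertical above 0.5 rad).
It also fails if it takes over 109 s, if anything falls off the work surface, if the arm or the gripper's body presses on something with over 40 N, if the wrist force passes 120 N, or if a joint passes its speed limit or range.

## Robot

A 6-joint arm with a two-finger parallel gripper is mounted at the origin on the work surface. World frame = base frame: x ahead of the robot, y to its left, z up, the work surface at z = 0. Lengths are in m, angles in rad, forces in N, time in s.
With the tool pointing down it reaches from about 0.325 to 0.9 m from the base axis. Payload 6.1 kg.
Tool frame: the origin (TCP) lies at the very end of the fingers, on their centre line; the grasp point (between the pads) lies 19 mm behind it; z points along the fingers, y is the line along which they close (so a half turn about z gives the same grasp; the last joint's range is limited). The gripper opens to 85 mm and grips with 20 to 120 N. Pads are 22 mm wide; open, the fingers measure 114 mm over their backs; the gripper's body (76 mm by 85 mm) begins 54 mm behind the grasp point. The pads swing forward as they close: fully open they stand 13 mm farther back than shut.
Start: joints at [1.207, 0.22, 1.526, -0, 1.395, -0.126], TCP at [0.147, 0.607, 0.231] pointing down, gripper open.
Joint ranges: [-2.98, 2.98], [-0.91, 2.08], [0.09, 2.57], [-1.24, 4.39], [0.2, 2.65], [-2.68, 2.68]. Speed limits (rad/s): [2.57, 2.57, 3.01, 3.14, 3.14, 3.14].

## Interface

Orientations are given as a 3x3 rotation matrix whose columns are the frame's x, y, z axes.
In Python, from station import robot gives the robot as it stands.
- The arm moves only by the tool servo_tool, never from a script. Its argument "series" is a list that holds one entry, the list of rows, each a list of 7 numbers: the closure, from 0 (fully open) to 1 (shut), then the shift along the world's x, y, z in m, then the turn, a rotation vector about the world's x, y, z in degrees. A call has 1 to 8 rows; each row shifts and turns the commanded pose from where the row before left it; what a row does not reach is not made up. A row lasts 1/8 s, in which the tool goes at most 62.5 mm and 10.7 degrees, less where a joint would pass 70% of its speed; a pose out of reach is approached as far as the arm can. A call with a gripper value outside its range is refused whole. The fingers move at their own pace and stop on an object; "grip_force" is the grip in N (left out, the last holds). Time passes only in rows, so rows that do not move let the fingers close. It gives the time, the measured TCP pose, the force, the opening and the grip force at its end, in the units of the state.
- robot.sense(): the state, without advancing time (a new reading comes with each control period).
- robot.capture(name): name is "scene" or "side" or "wrist"; returns the picture (384x512x3 uint8, red, green, blue); there is no depth.
- robot.camera_params(name): a dict with "intrinsics" (3x3 intrinsics, pixels), "R" (3x3) and "t" (3): a world point X has camera coordinates R X + t; the wrist camera has in their place "T_tool_cam" (4x4, takes a point from camera to tool coordinates, whose origin is the TCP and whose axes are the flange's). Camera axes: x right, y down, z forward; pixel columns grow to the right and rows downward; lengths in m; the calibration is good to about 2 mm. A picture is of the moment at which its call begins: read the wrist's pose just before it. camera_params takes no time and is no camera call.
- robot.close_job(): hands the job in; it is judged then, once.
Trained networks look in the newest picture that a camera, given by its name, has taken for a name from the list of things; names that differ only in an ending like _2 or _b are one class to them, and where a whole thing is asked for, a point or a joint stands for the part that bears it (a point fixed in the world has none). Each returns a list of dicts, best first, with "score" (0 to 1); they miss things now and then, are a little off and sometimes report something else, mostly with a low value. They report only what shows in the picture. A call takes as long as a camera call. They do not tell look-alikes from the thing itself.
- robot.look_for(camera, target): "rect" ([centre column, centre row, width, height] in pixels, round what is visible of it).
- robot.cut_out(camera, target): "region" (384x512 bool, what is visible of it) and "rect" ([centre column, centre row, width, height] in pixels, round what is visible of it).
The state is a dict: "time_s": time; "qpos": joint angles; "dq": joint speeds; "tau": joint torques, N m; "eef_pos": TCP position; "tcp_rot": TCP orientation; "force": force on the tool from outside, world axes, zero at the start; "moment": the same for the moment, N m; "width": opening from 0.0 (shut) to 1.0 (fully open); "gripper_force": force on a finger pad.
Only numpy, scipy, OpenCV 4.12 (cv2) and the standard library are available. Lean on these libraries where they do the work, as an engineer would, in place of code of your own. Each camera call takes 0.05 s, during which the arm holds its last target. There are 200 camera calls.

## Working session

There is one attempt and no reset: what is moved stays moved. The work goes in short steps, Python scripts to look and compute and a tool call to move; the robot and the scene stay as the last step left them, time stands still between calls to the robot, and variables do not carry over. Pictures are saved under pics/ and viewed, at most 14 in all, crops included, and the job is handed in when it is done.

Besides the shell and the picture viewer there is one more tool, called after ">>>" by a JSON object that holds its "op" and its "data". servo_tool: Moves the arm, as the interface text tells. Its arguments: {"type":"object","properties":{"series":{"type":"array"},"grip_force":{"type":"number"}},"required":["series"]}

```bash
mkdir -p pics; ls; cat > h.py <<'E'
import numpy as np, cv2
from station import robot
def snap(c,fn=None):
    im=robot.capture(c)
    if fn: cv2.imwrite('pics/'+fn,cv2.cvtColor(im,cv2.COLOR_RGB2BGR))
    return im
def cam(c,st=None):
    p=robot.camera_params(c);K=np.array(p['intrinsics'])
    if 'R' in p: return K,np.array(p['R']),np.array(p['t'])
    T=np.array(p['T_tool_cam']);W=np.eye(4);W[:3,:3]=st['tcp_rot'];W[:3,3]=st['eef_pos']
    M=np.linalg.inv(W@T);return K,M[:3,:3],M[:3,3]
def toz(c,u,v,z,st=None):
    K,R,t=cam(c,st);d=R.T@np.linalg.solve(K,[u,v,1]);o=-R.T@t
    return o+d*(z-o[2])/d[2]
def proj(c,X,st=None):
    K,R,t=cam(c,st);x=K@(R@np.array(X)+t);return x[:2]/x[2]
E
python3 - <<'E'
from h import *
s=robot.sense();print(s['time_s'],s['eef_pos'],s['tcp_rot'],s['width'],s['force'])
ims=[]
for c in('scene','side','wrist'):
    ims.append(snap(c,c+'0.png'))
    for n in('jar_small','jar_middle','jar_large','lid_small','lid_middle','lid_large','board','syrup_bottle','cup_stack','timer'):
        print(c,n,[(round(d['score'],2),np.round(d['rect']).astype(int).tolist()) for d in robot.look_for(c,n)[:3]])
K,R,t=cam('scene');print(-R.T@t,R[2]);K,R,t=cam('side');print(-R.T@t,R[2]);print(robot.sense()['time_s'])
E
```

```text
pics
0.0 [0.14701574 0.60683342 0.23018708] [[-9.71848125e-01  2.35607066e-01 -7.29769424e-04]
 [ 2.35608032e-01  9.71846440e-01 -1.83102845e-03]
 [ 2.77820575e-04 -1.95142110e-03 -9.99998057e-01]] 1.0019063370968717 [ 0.30662581 -0.42084607 -0.66497412]
scene jar_small [(0.67, [283, 179, 38, 25])]
scene jar_middle [(0.9, [156, 152, 41, 30])]
scene jar_large [(0.79, [347, 194, 62, 58]), (0.57, [167, 196, 31, 67]), (0.29, [283, 181, 38, 27])]
scene lid_small [(0.96, [352, 177, 29, 24]), (0.92, [311, 240, 33, 28]), (0.9, [406, 229, 34, 24])]
scene lid_middle [(0.61, [282, 161, 35, 20])]
scene lid_large []
scene board [(0.74, [202, 179, 66, 48])]
scene syrup_bottle [(0.76, [166, 198, 33, 62])]
scene cup_stack [(0.93, [250, 236, 30, 63])]
scene timer [(0.7, [282, 179, 40, 27]), (0.56, [140, 191, 27, 25])]
side jar_small [(0.81, [217, 227, 35, 20])]
side jar_middle [(0.96, [320, 336, 58, 41]), (0.16, [286, 268, 72, 58])]
side jar_large [(0.88, [194, 175, 47, 45])]
side lid_small [(0.85, [191, 159, 24, 21]), (0.73, [250, 171, 22, 20]), (0.65, [181, 150, 20, 15])]
side lid_middle [(0.66, [215, 212, 35, 30])]
side lid_large [(0.77, [321, 316, 46, 52])]
side board [(0.74, [285, 268, 66, 57])]
side syrup_bottle [(0.93, [340, 220, 28, 54]), (0.63, [218, 226, 35, 21])]
side cup_stack [(0.72, [292, 169, 29, 50]), (0.4, [193, 161, 23, 20])]
side timer [(0.77, [359, 267, 29, 34])]
wrist jar_small []
wrist jar_middle []
wrist jar_large [(0.64, [92, 377, 22, 15])]
wrist lid_small []
wrist lid_middle []
wrist lid_large []
wrist board []
wrist syrup_bottle []
wrist cup_stack []
wrist timer []
[1.32536064 0.4190563  0.80788701] [-0.66603208 -0.31331014 -0.67693281]
[ 0.20014781 -0.60856429  0.89543646] [ 0.35576029  0.6143007  -0.70432185]
1.65
```

View pics/scene0.png

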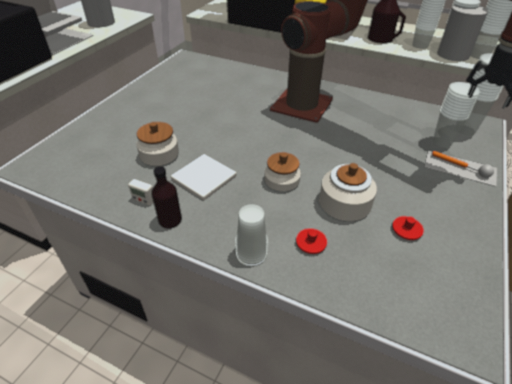

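View pics/side0.png

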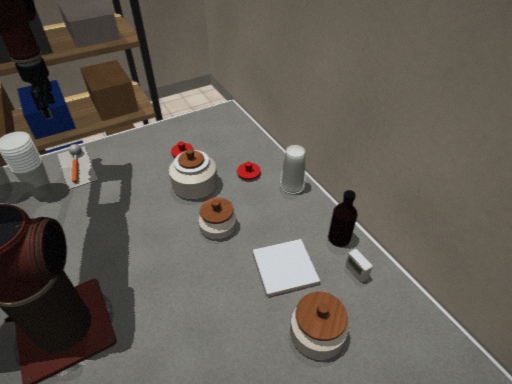

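View pics/wrist0.png

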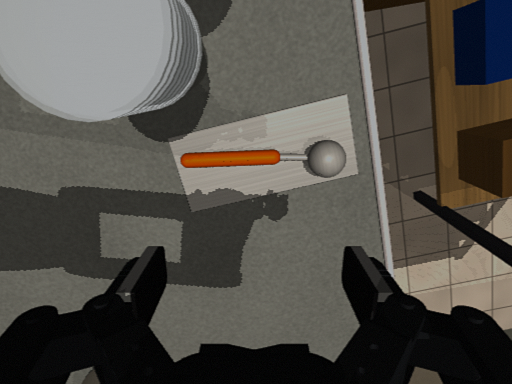

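The scene view shows the lids at (156,133) on the middle jar, (283,160) on the small jar and (352,172) on the large jar. The board is at (203,176), and the red look-alikes are at (311,241) and (407,228). The wrist view shows only a scoop and cups. Next I'll fit positions from both fixed cameras.

```bash
cat >> h.py <<'E'
from scipy.optimize import least_squares
LID={'lid_small':(.042,.110),'lid_middle':(.05,.07),'lid_large':(.059,.09)}
a=np.linspace(0,2*np.pi,60)
def ring(r,z): return np.c_[r*np.cos(a),r*np.sin(a),0*a+z]
def lidpts(n,z=None):
    r,z0=LID[n]; z=z0 if z is None else z
    return np.r_[ring(r,z),ring(r,z+.01),ring(.013,z+.04)]
def brown(im):
    h=cv2.cvtColor(im,cv2.COLOR_RGB2HSV)
    return ((h[...,0]>=4)&(h[...,0]<=18)&(h[...,1]>90)&(h[...,2]>40)).astype(np.uint8)
def blob(m,u,v):
    n,l,s,c=cv2.connectedComponentsWithStats(m)
    k=min((k for k in range(1,n) if s[k,4]>40),key=lambda k:np.hypot(c[k][0]-u,c[k][1]-v))
    x,y,w,h,A=s[k];return np.array([x,y,x+w-1,y+h-1.]),A
def mbox(c,P,st=None):
    K,R,t=cam(c,st);q=(K@(R@P.T+t[:,None])).T;q=q[:,:2]/q[:,2:]
    return np.r_[q.min(0),q.max(0)]
def fit(obs,P,x0):
    return least_squares(lambda p:np.concatenate([mbox(c,P+[p[0],p[1],0],s)-b for c,b,s in obs]),x0)
E
python3 - <<'E'
from h import *
I={c:cv2.cvtColor(cv2.imread(f'pics/{c}0.png'),cv2.COLOR_BGR2RGB) for c in('scene','side')}
S={'lid_small':((352,176),(191,160)),'lid_middle':((282,161),(216,211)),'lid_large':((156,135),(321,316))}
for n,g in S.items():
    obs=[]
    for c,uv in zip(I,g):
        b,A=blob(brown(I[c]),*uv);obs.append((c,b,None))
    x0=toz('scene',*g[0],LID[n][1]+.01)[:2]
    for o in (obs,obs[:1],obs[1:]):
        f=fit(o,lidpts(n),x0);print(n,np.round(f.x,4),np.round(f.fun,1))
B=np.array([[x,y,.02] for x in(-.075,.075) for y in(-.075,.075)])
for c,g in zip(I,((203,176),(286,267))):
    h=cv2.cvtColor(I[c],cv2.COLOR_RGB2HSV);m=((h[...,1]<30)&(h[...,2]>190)).astype(np.uint8)
    n,l,s,ce=cv2.connectedComponentsWithStats(m);k=l[g[1],g[0]]
    print('board',s[k],np.round(toz(c,*ce[k],.02),4))
    q=cv2.boxPoints(cv2.minAreaRect(np.argwhere(l==k)[:,::-1].astype(np.float32)))
    print(np.round([toz(c,*p,.02)[:2] for p in q],3).tolist())
for n,uv in(('bottle',(168,222)),('cups',(250,258)),('timer',(140,200))): print(n,np.round(toz('scene',*uv,0),3))
for n,uv in(('bottle',(341,240)),('cups',(292,188)),('timer',(360,278))): print(n,np.round(toz('side',*uv,0),3))
print(robot.camera_params('wrist')['T_tool_cam'])
E
```

```text
lid_small [0.4833 0.3167] [-1.7 -0.6  1.3  2.5 -1.9 -0.8  0.7  2. ]
lid_small [0.4786 0.316 ] [-1.5 -1.6  1.5  1.4]
lid_small [0.4863 0.3188] [-1.2 -1.5  1.3  1.3]
lid_middle [0.4716 0.1076] [-0.8 -0.5  1.   2.1 -1.3  0.   0.9  1.2]
lid_middle [0.4679 0.1056] [-0.9 -1.3  0.9  1.1]
lid_middle [0.4733 0.1098] [-1.  -0.6  1.   0.5]
lid_large [ 0.5333 -0.3226] [-1.3 -0.4  0.9  1.8 -1.2 -1.1  0.5  1.4]
lid_large [ 0.5292 -0.3247] [-1.  -1.2  1.1  0.9]
lid_large [ 0.5344 -0.3224] [-0.8 -1.4  0.8  1.1]
board [ 172  154   63   42 1379] [ 0.5709 -0.1213  0.02  ]
[[0.617, -0.211], [0.413, -0.173], [0.518, -0.034], [0.698, -0.081]]
board [ 254  239   65   54 2311] [ 0.5657 -0.1282  0.02  ]
[[0.517, -0.036], [0.681, -0.073], [0.619, -0.212], [0.472, -0.175]]
bottle [ 0.774 -0.116  0.   ]
cups [0.785 0.15  0.   ]
timer [ 0.737 -0.245 -0.   ]
bottle [ 0.771 -0.124 -0.   ]
cups [0.767 0.138 0.   ]
timer [ 0.732 -0.254  0.   ]
[[ 5.32227812e-04 -9.50095729e-01 -3.11958045e-01  7.97806120e-02]
 [ 9.99999799e-01  6.13583795e-04 -1.62636097e-04 -5.16891530e-05]
 [ 3.45932263e-04 -3.11957896e-01  9.50095864e-01 -1.42567259e-01]
 [ 0.00000000e+00  0.00000000e+00  0.00000000e+00  1.00000000e+00]]
```

>>> {"op": "servo_tool", "data": {"series": [[[0.3,0.042,-0.036,0.003,0,0,1.7],[0.3,0.042,-0.036,0.003,0,0,1.7],[0.3,0.042,-0.036,0.003,0,0,1.7],[0.3,0.042,-0.036,0.003,0,0,1.7],[0.3,0.042,-0.036,0.003,0,0,1.7],[0.3,0.042,-0.036,0.003,0,0,1.7],[0.3,0.042,-0.036,0.003,0,0,1.7],[0.3,0.042,-0.036,0.003,0,0,1.7]]], "grip_force": 40}}

```text
time_s: 2.65
eef_pos: [0.4845, 0.3181, 0.2557]
tcp_rot: [[-1.0, -0.001, 0.001], [-0.001, 1.0, 0.0], [-0.001, 0.0, -1.0]]
force: [0.1, 0.2, 0.1]
width: 0.699
gripper_force: 0.0
```

```bash
cat >> h.py <<'E'
def wfit(n,z=None,fn=None,x0=None):
    st=robot.sense();im=snap('wrist',fn);P=lidpts(n,z)
    x0=st['eef_pos'][:2] if x0 is None else x0
    u,v=proj('wrist',[x0[0],x0[1],P[0,2]+.01],st)
    b,A=blob(brown(im),u,v);f=fit([('wrist',b,st)],P,x0)
    e=st['eef_pos'];R=np.array(st['tcp_rot'])
    print(n,'lid',np.round(f.x,4),'res',np.round(f.fun,1),'tcp',np.round(e,4),'d',np.round(f.x-e[:2],4),'yaw',np.round(np.degrees(np.arctan2(R[1,1],R[0,1])),1),'zz',np.round(R[:,2],3),'w',round(st['width'],3),'F',np.round(st['force'],1),'gf',st['gripper_force'],'t',st['time_s'])
    return f.x
E
python3 -c "
from h import *
wfit('lid_small',fn='w1.png',x0=[.483,.317])"
```

```text
lid_small lid [0.4845 0.3176] res [-1.  -1.4  1.   1.7] tcp [0.4845 0.3181 0.2557] d [-0.     -0.0005] yaw 90.0 zz [ 0.001  0.    -1.   ] w 0.699 F [0.1 0.2 0.1] gf 0.0 t 2.65
```

View pics/w1.png

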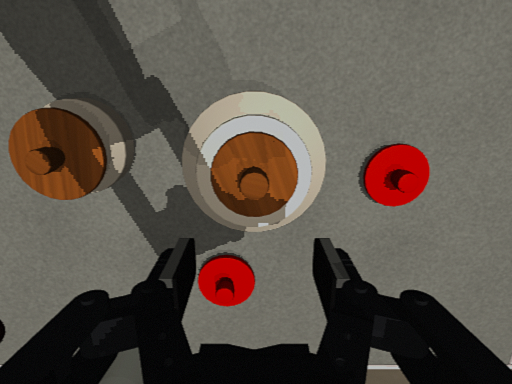

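The wrist view shows the small lid at (254,178), centred between the fingers. The red decoys are clear of the path, so I'll descend and grip.

>>> {"op": "servo_tool", "data": {"series": [[[0.3,0,0,-0.04,0,0,0],[0.3,0,-0.0005,-0.04,0,0,0],[0.3,0,0,-0.035,0,0,0],[0.3,0,0,-0.017,0,0,0],[0.3,0,0,0,0,0,0],[0.8,0,0,0,0,0,0],[0.8,0,0,0,0,0,0],[0.8,0,0,0,0,0,0]]], "grip_force": 40}}

```text
time_s: 3.7
eef_pos: [0.4844, 0.3195, 0.1254]
tcp_rot: [[-1.0, 0.0, 0.003], [0.0, 1.0, 0.001], [-0.003, 0.001, -1.0]]
force: [-0.7, -0.9, 5.8]
width: 0.284
gripper_force: 39.3
```

>>> {"op": "servo_tool", "data": {"series": [[[0.8,0,0,0,0,0,0],[0.8,0,0,0,0,0,0],[0.8,0,0,0.01,0,0,0],[0.8,0,0,0.02,0,0,0],[0.8,0,0,0.03,0,0,0],[0.8,0,0,0.03,0,0,0],[0.8,0,0,0.03,0,0,0],[0.8,0,0,0,0,0,0]]]}}

```text
time_s: 4.7
eef_pos: [0.485, 0.3198, 0.2479]
tcp_rot: [[-1.0, 0.0, 0.007], [0.0, 1.0, 0.003], [-0.007, 0.003, -1.0]]
force: [-0.0, -0.2, -0.2]
width: 0.288
gripper_force: 39.4
```

```bash
python3 -c "
from h import *
z=robot.sense()['eef_pos'][2]
wfit('lid_small',z=z-.0145,fn='w2.png')"
```

```text
lid_small lid [0.4771 0.3198] res [-3.4  6.7  3.4 -8.1] tcp [0.485  0.3198 0.2479] d [-0.008  0.   ] yaw 90.0 zz [ 0.007  0.003 -1.   ] w 0.288 F [-0.  -0.2 -0.2] gf 39.36719415709376 t 4.7
```

View pics/w2.png

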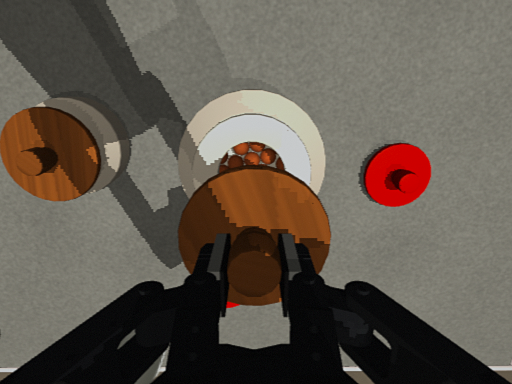

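Small lid is held level, and the jar mouth shows at about (251,158). I'll carry it to the board.

>>> {"op": "servo_tool", "data": {"series": [[[0.8,0.01,-0.055,0,0,0,0],[0.8,0.01,-0.056,0,0,0,0],[0.8,0.01,-0.056,0,0,0,0],[0.8,0.01,-0.056,0,0,0,0],[0.8,0.01,-0.056,0,0,0,0],[0.8,0.01,-0.056,0,0,0,0],[0.8,0.01,-0.056,0,0,0,0],[0.8,0.01,-0.056,0,0,0,0]]]}}

```text
time_s: 5.75
eef_pos: [0.5625, -0.1297, 0.2417]
tcp_rot: [[-1.0, 0.001, -0.002], [0.001, 1.0, 0.001], [0.002, 0.001, -1.0]]
force: [1.0, 0.2, -0.7]
width: 0.288
gripper_force: 39.5
```

>>> {"op": "servo_tool", "data": {"series": [[[0.8,0,0,-0.04,0,0,0],[0.8,0,0,-0.04,0,0,0],[0.8,0,0,-0.04,0,0,0],[0.8,0,0,-0.04,0,0,0],[0.8,0,0,-0.025,0,0,0],[0.8,0,0,-0.01,0,0,0],[0.8,0,0,0,0,0,0]]]}}

```text
time_s: 6.62
eef_pos: [0.5624, -0.1278, 0.0474]
tcp_rot: [[-1.0, 0.0, -0.002], [0.0, 1.0, 0.001], [0.002, 0.001, -1.0]]
force: [-0.1, -0.0, -0.0]
width: 0.283
gripper_force: 39.5
```

>>> {"op": "servo_tool", "data": {"series": [[[0.8,0,0,-0.003,0,0,0],[0.8,0,0,-0.001,0,0,0],[0.8,0,0,0,0,0,0]]]}}

```text
time_s: 7.0
eef_pos: [0.5636, -0.1283, 0.045]
tcp_rot: [[-1.0, 0.0, 0.001], [0.0, 1.0, -0.0], [-0.001, -0.0, -1.0]]
force: [-0.3, 0.2, -1.1]
width: 0.284
gripper_force: 39.5
```

```bash
python3 -c "
from h import *
snap('wrist','w3.png');im=snap('side')
cv2.imwrite('pics/s3.png',cv2.cvtColor(cv2.resize(im[200:340,200:400],None,fx=3,fy=3),cv2.COLOR_RGB2BGR))"
```

```text
(no output)
```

View pics/s3.png

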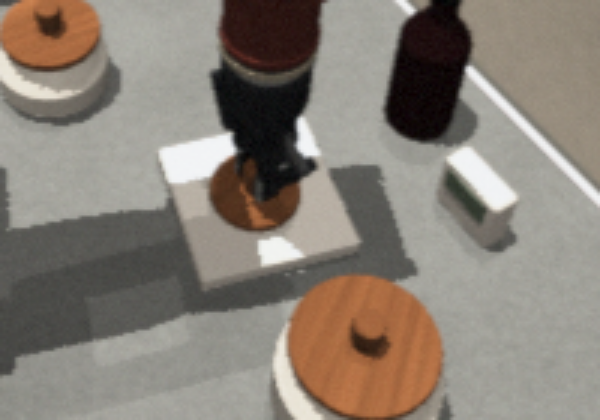

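The lid is over the middle of the board. I'll lower to contact, release and rise.

>>> {"op": "servo_tool", "data": {"series": [[[0.8,0,0,-0.001,0,0,0],[0.8,0,0,-0.001,0,0,0],[0.8,0,0,0,0,0,0]]]}}

```text
time_s: 7.48
eef_pos: [0.5637, -0.1282, 0.0435]
tcp_rot: [[-1.0, 0.0, 0.001], [0.0, 1.0, -0.0], [-0.001, -0.0, -1.0]]
force: [-2.3, 0.6, 7.2]
width: 0.283
gripper_force: 40.2
```

>>> {"op": "servo_tool", "data": {"series": [[[0.3,0,0,0,0,0,0],[0.3,0,0,0,0,0,0],[0.3,0,0,0,0,0,0],[0.3,0,0,0.02,0,0,0],[0.3,0,0,0.04,0,0,0],[0.3,0,0,0.05,0,0,0],[0.3,0,0,0.05,0,0,0],[0.3,0,0,0.05,0,0,0]]]}}

```text
time_s: 8.48
eef_pos: [0.5632, -0.128, 0.2557]
tcp_rot: [[-1.0, 0.0, 0.002], [0.0, 1.0, -0.001], [-0.002, -0.001, -1.0]]
force: [0.2, -0.1, 0.0]
width: 0.702
gripper_force: 0.0
```

```bash
python3 -c "
from h import *
wfit('lid_small',z=.028)"
```

```text
lid_small lid [ 0.5638 -0.1282] res [-1.  -1.2  1.   1.4] tcp [ 0.5632 -0.128   0.2557] d [ 0.0007 -0.0002] yaw 90.0 zz [ 0.002 -0.001 -1.   ] w 0.702 F [ 0.2 -0.1  0. ] gf 0.0 t 8.475
```

>>> {"op": "servo_tool", "data": {"series": [[[0.3,-0.006,-0.048,0,0,0,0],[0.3,-0.008,-0.048,0,0,0,0],[0.3,-0.008,-0.048,0,0,0,0],[0.3,-0.008,-0.048,0,0,0,0],[0.3,0,0,0,0,0,0]]]}}

```text
time_s: 9.15
eef_pos: [0.5322, -0.3234, 0.2533]
tcp_rot: [[-1.0, 0.005, 0.001], [0.005, 1.0, -0.002], [-0.001, -0.002, -1.0]]
force: [0.2, 0.7, 1.1]
width: 0.702
gripper_force: 0.0
```

```bash
python3 -c "
from h import *
wfit('lid_large',fn='w4.png',x0=[.533,-.322])"
```

```text
lid_large lid [ 0.5338 -0.3228] res [-1.  -0.8  1.   1.1] tcp [ 0.5322 -0.3234  0.2533] d [0.0016 0.0007] yaw 89.7 zz [ 0.001 -0.002 -1.   ] w 0.702 F [0.2 0.7 1.1] gf 0.0 t 9.15
```

View pics/w4.png

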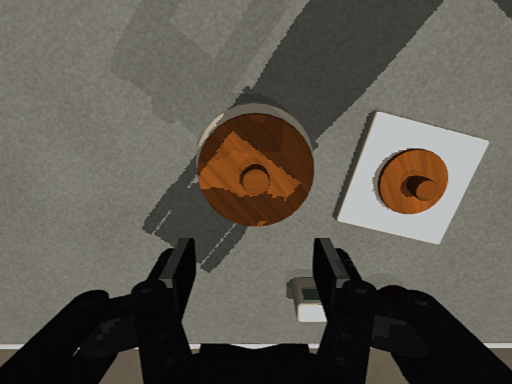

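The small lid lies on the board at (413,181), and the large lid is under the gripper at (255,169). Descending to grip the large lid.

>>> {"op": "servo_tool", "data": {"series": [[[0.3,0.0015,0.0005,-0.045,0,0,0],[0.3,0,0,-0.045,0,0,0],[0.3,0,0,-0.04,0,0,0],[0.3,0,0,-0.018,0,0,0],[0.3,0,0,0,0,0,0],[0.8,0,0,0,0,0,0],[0.8,0,0,0,0,0,0],[0.8,0,0,0,0,0,0]]], "grip_force": 50}}

```text
time_s: 10.2
eef_pos: [0.5361, -0.3207, 0.107]
tcp_rot: [[-1.0, 0.001, 0.003], [0.0, 1.0, -0.003], [-0.003, -0.003, -1.0]]
force: [-0.5, 0.5, 6.7]
width: 0.279
gripper_force: 49.2
```

>>> {"op": "servo_tool", "data": {"series": [[[0.8,0,0,0,0,0,0],[0.8,0,0,0,0,0,0],[0.8,0,0,0.01,0,0,0],[0.8,0,0,0.02,0,0,0],[0.8,0,0,0.03,0,0,0],[0.8,0,0,0.045,0,0,0],[0.8,0,0,0.045,0,0,0],[0.8,0,0,0,0,0,0]]]}}

```text
time_s: 11.2
eef_pos: [0.5369, -0.3212, 0.2614]
tcp_rot: [[-1.0, 0.0, 0.008], [0.0, 1.0, -0.006], [-0.008, -0.006, -1.0]]
force: [0.9, -0.0, -1.5]
width: 0.282
gripper_force: 49.4
```

>>> {"op": "servo_tool", "data": {"series": [[[0.8,0,0.03,0,0,0,0],[0.8,0,0.05,0,0,0,0],[0.8,0,0.055,0,0,0,0],[0.8,0,0.055,0,0,0,0],[0.8,0,0.055,0,0,0,0],[0.8,0,0.055,0,0,0,0],[0.8,0,0.055,0,0,0,0],[0.8,0,0.055,0,0,0,0]]]}}

```text
time_s: 12.2
eef_pos: [0.5339, 0.0922, 0.254]
tcp_rot: [[-1.0, 0.001, -0.001], [0.001, 1.0, 0.0], [0.001, 0.0, -1.0]]
force: [0.3, -0.7, -0.7]
width: 0.281
gripper_force: 49.4
```

>>> {"op": "servo_tool", "data": {"series": [[[0.8,0,0.055,0,0,0,0],[0.8,0,0.055,0,0,0,0],[0.8,0,0.055,0,0,0,0],[0.8,0,0.04,0,0,0,0],[0.8,0,0.02,0,0,0,0],[0.8,0,0,0,0,0,0],[0.8,0,0,0,0,0,0]]]}}

```text
time_s: 13.08
eef_pos: [0.5348, 0.3142, 0.2541]
tcp_rot: [[-1.0, 0.001, -0.0], [0.001, 1.0, -0.001], [0.0, -0.001, -1.0]]
force: [-0.1, -0.3, -0.3]
width: 0.279
gripper_force: 49.5
```

```bash
python3 -c "
from h import *
import pickle
st=robot.sense();snap('wrist','w5.png');pickle.dump(st,open('w5.pkl','wb'))
print([proj('wrist',[.4845,.3176,.11],st)],st['eef_pos'],mbox('wrist',ring(.032,.11)+[.4845,.3176,0],st),mbox('wrist',ring(.057,.11)+[.4845,.3176,0],st))"
```

```text
[array([257.84753005, 121.88650448])] [0.53479425 0.3142108  0.25405649] [223.07430536  85.25091481 292.63944917 156.06652838] [195.87078972  54.70610279 319.87506609 181.18619368]
```

View pics/w5.png

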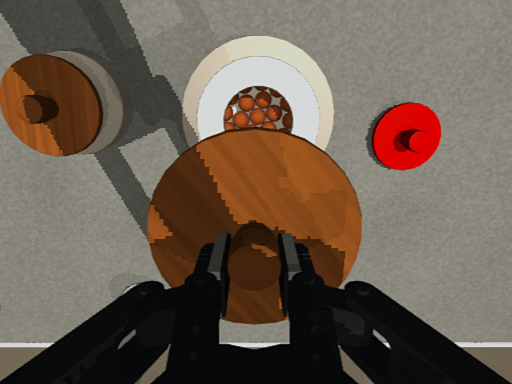

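The mouth is at columns 223–293 with its top at row 86, matching the prediction to within a pixel. Now I'll fit where the held lid sits relative to the TCP.

```bash
cat >> h.py <<'E'
def held(n,st,im,h=.017):
    """lid centre relative to tcp from left, right and top edges of the held disc"""
    b,A=blob(brown(im),255,200);r=LID[n][0];e=np.array(st['eef_pos'])
    P=np.r_[ring(r,0),ring(r,.01)]
    f=least_squares(lambda p:(mbox('wrist',P+e+[p[0],p[1],-p[2]],st)-b)[:3],[0,0,h])
    g=least_squares(lambda p:(mbox('wrist',P+e+[p[0],p[1],-h],st)-b)[:3],[0,0])
    print('held',b,np.round(f.x,4),np.round(f.fun,1),'fixed h',np.round(g.x,4),np.round(g.fun,1))
E
python3 -c "
from h import *
import pickle
st=pickle.load(open('w5.pkl','rb'));held('lid_large',st,cv2.cvtColor(cv2.imread('pics/w5.png'),cv2.COLOR_BGR2RGB))"
```

```text
held [147.  86. 361. 324.] [-0.0219 -0.0001  0.0269] [-0.  0. -0.] fixed h [-0.0213 -0.0001] [-6.3  1.2  6.2]
```

```bash
sed -i 's/def held(n,st,im,h=.017):/def held(n,st,im,h=.017,top=None):/; s/    b,A=blob(brown(im),255,200);r=/    b,A=blob(brown(im),255,200);b[1]=b[1] if top is None else top;r=/' h.py
python3 -c "
from h import *
import pickle
st=pickle.load(open('w5.pkl','rb'));held('lid_large',st,cv2.cvtColor(cv2.imread('pics/w5.png'),cv2.COLOR_BGR2RGB),top=127)"
```

```text
held [147. 127. 361. 324.] [-0.0015 -0.0001  0.0202] [ 0.  0. -0.] fixed h [-0.0016 -0.0001] [-2.   0.4  2. ]
```

>>> {"op": "servo_tool", "data": {"series": [[[0.8,-0.024,0.0017,0,0,0,0],[0.8,-0.0245,0.0017,0,0,0,0],[0.8,0,0,0,0,0,0],[0.8,0,0,-0.04,0,0,0],[0.8,0,0,-0.04,0,0,0],[0.8,0,0,-0.025,0,0,0],[0.8,0,0,-0.005,0,0,0],[0.8,0,0,0,0,0,0]]]}}

```text
time_s: 14.12
eef_pos: [0.4872, 0.3185, 0.145]
tcp_rot: [[-1.0, 0.001, 0.001], [0.001, 1.0, 0.0], [-0.001, 0.0, -1.0]]
force: [-0.4, -0.1, -1.3]
width: 0.282
gripper_force: 49.4
```

>>> {"op": "servo_tool", "data": {"series": [[[0.8,-0.001,-0.001,-0.006,0,0,0],[0.8,0,0,-0.005,0,0,0],[0.8,0,0,-0.004,0,0,0],[0.8,0,0,0,0,0,0]]]}}

```text
time_s: 14.62
eef_pos: [0.4849, 0.3177, 0.1289]
tcp_rot: [[-1.0, 0.0, -0.001], [0.0, 1.0, -0.0], [0.001, -0.0, -1.0]]
force: [0.3, 0.1, -1.2]
width: 0.281
gripper_force: 49.5
```

>>> {"op": "servo_tool", "data": {"series": [[[0.8,0.0005,0,-0.0015,0,0,0],[0.8,0,0,-0.0015,0,0,0],[0.8,0,0,-0.001,0,0,0],[0.8,0,0,0,0,0,0]]]}}

```text
time_s: 15.12
eef_pos: [0.486, 0.318, 0.127]
tcp_rot: [[-1.0, 0.0, 0.001], [0.0, 1.0, 0.0], [-0.001, 0.0, -1.0]]
force: [-4.2, -1.8, 7.9]
width: 0.28
gripper_force: 50.4
```

>>> {"op": "servo_tool", "data": {"series": [[[0.3,0,0,0,0,0,0],[0.3,0,0,0,0,0,0],[0.3,0,0,0,0,0,0],[0.3,0,0,0.02,0,0,0],[0.3,0,0,0.035,0,0,0],[0.3,0,0,0.035,0,0,0],[0.3,0,0,0.035,0,0,0],[0.3,0,0,0,0,0,0]]]}}

```text
time_s: 16.12
eef_pos: [0.4879, 0.3189, 0.2558]
tcp_rot: [[-1.0, 0.0, 0.008], [0.0, 1.0, 0.004], [-0.008, 0.004, -1.0]]
force: [0.1, -0.0, -0.4]
width: 0.7
gripper_force: 0.0
```

```bash
python3 -c "
from h import *
wfit('lid_large',z=.11)"
```

```text
lid_large lid [0.4837 0.318 ] res [-1.3 -0.9  1.3  1.3] tcp [0.4879 0.3189 0.2558] d [-0.0042 -0.0009] yaw 90.0 zz [ 0.008  0.004 -1.   ] w 0.7 F [ 0.1 -0.  -0.4] gf 0.0 t 16.125
```

>>> {"op": "servo_tool", "data": {"series": [[[0.3,-0.003,-0.05,0,0,0,0],[0.3,-0.004,-0.054,0,0,0,0],[0.3,-0.004,-0.054,0,0,0,0],[0.3,-0.004,-0.052,0,0,0,0],[0.3,0,0,0,0,0,0],[0.3,0,0,0,0,0,0]]]}}

```text
time_s: 16.92
eef_pos: [0.4704, 0.1079, 0.2497]
tcp_rot: [[-1.0, 0.001, -0.001], [0.001, 1.0, 0.001], [0.001, 0.001, -1.0]]
force: [-0.9, 0.6, -0.3]
width: 0.699
gripper_force: 0.0
```

```bash
python3 -c "
from h import *
wfit('lid_middle',fn='w6.png',x0=[.472,.108])"
```

```text
lid_middle lid [0.4734 0.108 ] res [-0.5 -1.4  0.5  1.6] tcp [0.4704 0.1079 0.2497] d [0.003 0.   ] yaw 89.9 zz [-0.001  0.001 -1.   ] w 0.699 F [-0.9  0.6 -0.3] gf 0.0 t 16.925
```

View pics/w6.png

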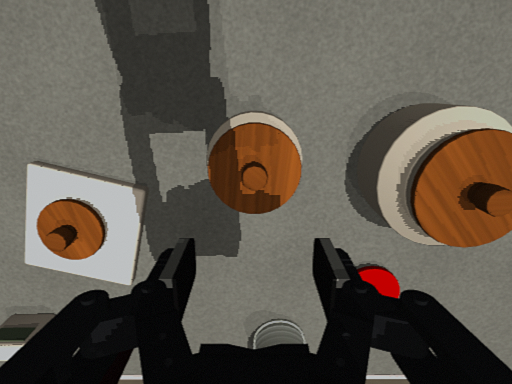

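The large lid is seated centrally on the large jar at (465,190). The middle lid is under the gripper at (254,168), and I'll grip it next.

>>> {"op": "servo_tool", "data": {"series": [[[0.3,0.0025,0,-0.045,0,0,0],[0.3,0,0,-0.045,0,0,0],[0.3,0,0,-0.045,0,0,0],[0.3,0,0,-0.022,0,0,0],[0.3,0,0,-0.004,0,0,0],[0.3,0,0,0,0,0,0]]], "grip_force": 45}}

```text
time_s: 17.73
eef_pos: [0.4736, 0.1086, 0.0898]
tcp_rot: [[-1.0, -0.001, 0.0], [-0.001, 1.0, 0.0], [-0.0, 0.0, -1.0]]
force: [2.0, -0.4, 1.1]
width: 0.701
gripper_force: 0.0
```

>>> {"op": "servo_tool", "data": {"series": [[[0.8,0,0,0,0,0,0],[0.8,0,0,0,0,0,0],[0.8,0,0,0,0,0,0],[0.8,0,0,0,0,0,0],[0.8,0,0,0,0,0,0]]]}}

```text
time_s: 18.35
eef_pos: [0.4743, 0.108, 0.0908]
tcp_rot: [[-1.0, 0.001, 0.002], [0.001, 1.0, 0.001], [-0.002, 0.001, -1.0]]
force: [-0.6, 0.7, 6.4]
width: 0.28
gripper_force: 44.4
```

>>> {"op": "servo_tool", "data": {"series": [[[0.8,0,0,0.01,0,0,0],[0.8,0,0,0.02,0,0,0],[0.8,0,0,0.04,0,0,0],[0.8,0,0,0.045,0,0,0],[0.8,0,0,0.045,0,0,0],[0.8,0.01,-0.05,0,0,0,0],[0.8,0.015,-0.055,0,0,0,0],[0.8,0.015,-0.055,0,0,0,0]]]}}

```text
time_s: 19.35
eef_pos: [0.5134, -0.0537, 0.2501]
tcp_rot: [[-1.0, -0.0, 0.001], [-0.0, 1.0, -0.0], [-0.001, -0.0, -1.0]]
force: [0.3, 1.6, -1.4]
width: 0.279
gripper_force: 44.5
```

>>> {"op": "servo_tool", "data": {"series": [[[0.8,0.015,-0.055,0,0,0,0],[0.8,0.015,-0.055,0,0,0,0],[0.8,0.015,-0.055,0,0,0,0],[0.8,0.015,-0.055,0,0,0,0],[0.8,0.01,-0.045,0,0,0,0],[0.8,0,0,0,0,0,0],[0.8,0,0,0,0,0,0]]]}}

```text
time_s: 20.23
eef_pos: [0.5828, -0.3168, 0.2491]
tcp_rot: [[-1.0, 0.001, -0.001], [0.001, 1.0, 0.001], [0.001, 0.001, -1.0]]
force: [-0.0, -1.0, -1.2]
width: 0.28
gripper_force: 44.6
```

```bash
python3 -c "
from h import *
st=robot.sense();im=snap('wrist','w7.png')
print(st['eef_pos'],mbox('wrist',ring(.028,.09)+[.5338,-.3228,0],st),mbox('wrist',ring(.048,.09)+[.5338,-.3228,0],st));held('lid_middle',st,im,h=.0205)"
```

```text
[ 0.58283387 -0.31682009  0.24906503] [218.77132627  91.34863106 276.61433025 150.23479962] [198.07975876  68.56765011 297.29472015 169.6817572 ]
held [165.  92. 342. 309.] [-0.0279 -0.0003  0.0328] [0. 0. 0.] fixed h [-0.0274 -0.0003] [-6.4  1.2  6.4]
```

View pics/w7.png

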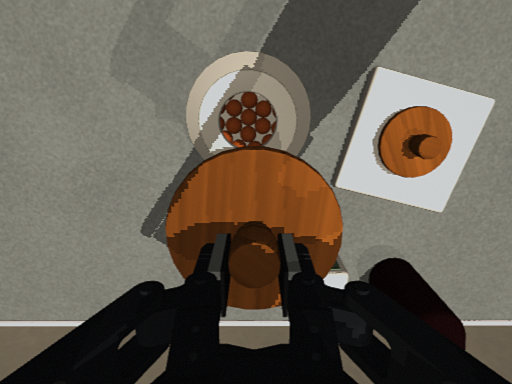

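The mouth is at columns 219–277 with its top at row 92, as predicted. The bottle, low right, stays clear. Placing the middle lid.

>>> {"op": "servo_tool", "data": {"series": [[[0.8,-0.024,-0.0027,0,0,0,0],[0.8,-0.024,-0.003,0,0,0,0],[0.8,0,0,0,0,0,0],[0.8,0,0,-0.04,0,0,0],[0.8,0,0,-0.04,0,0,0],[0.8,0,0,-0.03,0,0,0],[0.8,0,0,-0.008,0,0,0],[0.8,0,0,0,0,0,0]]]}}

```text
time_s: 21.28
eef_pos: [0.5358, -0.3224, 0.1317]
tcp_rot: [[-1.0, -0.0, 0.0], [-0.0, 1.0, 0.0], [-0.0, 0.0, -1.0]]
force: [1.0, -0.3, -0.6]
width: 0.282
gripper_force: 44.6
```

```bash
python3 -c "
from h import *
st={};im=cv2.cvtColor(cv2.imread('pics/w7.png'),cv2.COLOR_BGR2RGB)
st=dict(eef_pos=[.5828,-.3168,.2491],tcp_rot=[[-1,.001,-.001],[.001,1,.001],[.001,.001,-1]]);held('lid_middle',st,im,h=.0205,top=146)"
```

```text
held [165. 146. 342. 309.] [ 0.0002 -0.0003  0.0236] [0. 0. 0.] fixed h [-0.0002 -0.0003] [-1.6  0.3  1.6]
```

>>> {"op": "servo_tool", "data": {"series": [[[0.8,-0.001,0,-0.006,0,0,0],[0.8,0,0,-0.006,0,0,0],[0.8,0,0,-0.005,0,0,0],[0.8,0,0,0,0,0,0]]]}}

```text
time_s: 21.78
eef_pos: [0.5339, -0.3227, 0.1137]
tcp_rot: [[-1.0, 0.001, -0.001], [0.001, 1.0, 0.001], [0.001, 0.001, -1.0]]
force: [-0.5, -0.3, -1.5]
width: 0.286
gripper_force: 44.6
```

>>> {"op": "servo_tool", "data": {"series": [[[0.8,0,0,-0.0015,0,0,0],[0.8,0,0,-0.0015,0,0,0],[0.8,0,0,-0.001,0,0,0],[0.8,0,0,0,0,0,0]]]}}

```text
time_s: 22.28
eef_pos: [0.5343, -0.323, 0.1108]
tcp_rot: [[-1.0, 0.0, 0.0], [0.0, 1.0, -0.0], [-0.0, -0.0, -1.0]]
force: [-1.6, 0.8, 4.1]
width: 0.279
gripper_force: 45.0
```

>>> {"op": "servo_tool", "data": {"series": [[[0.3,0,0,0,0,0,0],[0.3,0,0,0,0,0,0],[0.3,0,0,0,0,0,0],[0.3,0,0,0.02,0,0,0],[0.3,0,0,0.04,0,0,0],[0.3,0,0,0.04,0,0,0],[0.3,0,0,0.04,0,0,0],[0.3,0,0,0,0,0,0]]]}}

```text
time_s: 23.28
eef_pos: [0.5364, -0.3245, 0.2571]
tcp_rot: [[-1.0, 0.0, 0.008], [0.0, 1.0, -0.006], [-0.008, -0.006, -1.0]]
force: [0.1, 0.3, -0.5]
width: 0.703
gripper_force: 0.0
```

```bash
python3 -c "
from h import *
wfit('lid_middle',z=.09)"
```

```text
lid_middle lid [ 0.5331 -0.3231] res [-1.2 -1.1  1.2  1.4] tcp [ 0.5364 -0.3245  0.2571] d [-0.0034  0.0014] yaw 90.0 zz [ 0.008 -0.006 -1.   ] w 0.703 F [ 0.1  0.3 -0.5] gf 0.0 t 23.275
```

>>> {"op": "servo_tool", "data": {"series": [[[0.3,0.006,0.048,-0.01,0,0,0],[0.3,0.008,0.049,-0.01,0,0,0],[0.3,0.008,0.049,-0.01,0,0,0],[0.3,0.008,0.049,-0.01,0,0,0],[0.3,0,0,0,0,0,0],[0.3,0,0,0,0,0,0]]]}}

```text
time_s: 24.08
eef_pos: [0.5638, -0.1279, 0.2098]
tcp_rot: [[-1.0, -0.0, -0.001], [-0.0, 1.0, -0.0], [0.001, -0.0, -1.0]]
force: [0.1, -0.3, 0.4]
width: 0.701
gripper_force: 0.0
```

```bash
python3 -c "
from h import *
wfit('lid_small',z=.028,x0=[.5638,-.1282])"
```

```text
lid_small lid [ 0.5634 -0.1285] res [-1.2 -1.1  1.2  1.3] tcp [ 0.5638 -0.1279  0.2098] d [-0.0005 -0.0006] yaw 90.0 zz [-0.001 -0.    -1.   ] w 0.701 F [ 0.1 -0.3  0.4] gf 0.0 t 24.075
```

>>> {"op": "servo_tool", "data": {"series": [[[0.3,-0.0005,-0.0005,-0.045,0,0,0],[0.3,0,0,-0.045,0,0,0],[0.3,0,0,-0.045,0,0,0],[0.3,0,0,-0.024,0,0,0],[0.3,0,0,-0.003,0,0,0],[0.3,0,0,0,0,0,0]]], "grip_force": 40}}

```text
time_s: 24.88
eef_pos: [0.5643, -0.1295, 0.0492]
tcp_rot: [[-1.0, 0.002, 0.001], [0.002, 1.0, -0.001], [-0.001, -0.001, -1.0]]
force: [-0.1, 0.3, 0.8]
width: 0.698
gripper_force: 0.0
```

>>> {"op": "servo_tool", "data": {"series": [[[0.8,0,0,0,0,0,0],[0.8,0,0,0,0,0,0],[0.8,0,0,0,0,0,0],[0.8,0,0,0,0,0,0],[0.8,0,0,0,0,0,0]]]}}

```text
time_s: 25.5
eef_pos: [0.5649, -0.1287, 0.0499]
tcp_rot: [[-1.0, 0.0, 0.002], [0.0, 1.0, -0.001], [-0.002, -0.001, -1.0]]
force: [-1.3, 0.2, 6.3]
width: 0.281
gripper_force: 39.4
```

>>> {"op": "servo_tool", "data": {"series": [[[0.8,0,0,0.01,0,0,0],[0.8,0,0,0.02,0,0,0],[0.8,0,0,0.04,0,0,0],[0.8,0,0,0.045,0,0,0],[0.8,0,0,0.045,0,0,0],[0.8,0,0.035,0.03,0,0,0],[0.8,-0.005,0.05,0.01,0,0,0],[0.8,-0.01,0.055,0,0,0,0]]]}}

```text
time_s: 26.5
eef_pos: [0.5495, 0.0125, 0.2515]
tcp_rot: [[-1.0, 0.002, 0.004], [0.002, 1.0, -0.0], [-0.004, -0.0, -1.0]]
force: [0.2, 0.6, -0.7]
width: 0.288
gripper_force: 39.5
```

>>> {"op": "servo_tool", "data": {"series": [[[0.8,-0.013,0.05,0,0,0,0],[0.8,-0.013,0.04,0,0,0,0],[0.8,0,0,0,0,0,0],[0.8,0,0,0,0,0,0]]]}}

```text
time_s: 27.0
eef_pos: [0.523, 0.1014, 0.2493]
tcp_rot: [[-1.0, -0.0, 0.001], [-0.0, 1.0, -0.0], [-0.001, -0.0, -1.0]]
force: [0.2, 0.6, -0.7]
width: 0.281
gripper_force: 39.6
```

```bash
python3 -c "
from h import *
st=robot.sense();im=snap('wrist','w8.png')
print(st['eef_pos'],mbox('wrist',ring(.024,.07)+[.4734,.108,0],st),mbox('wrist',ring(.04,.07)+[.4734,.108,0],st));held('lid_small',st,im,h=.0219)"
```

```text
[0.52295151 0.1013658  0.2492982 ] [237.31045092  94.39433218 283.91814966 141.96429611] [221.76342679  77.50003422 299.47584443 156.86166588]
held [181. 161. 328. 268.] [0.001  0.0002 0.0252] [-0. -0.  0.] fixed h [0.0004 0.0002] [-1.4  0.2  1.4]
```

View pics/w8.png

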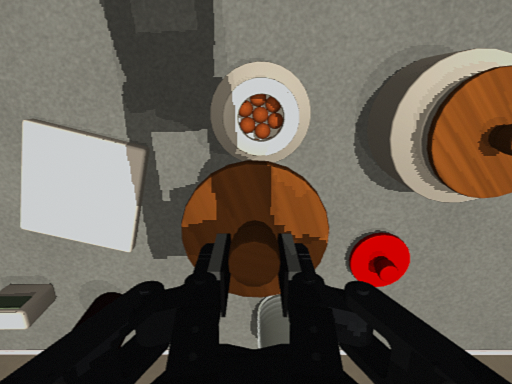

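The small jar's mouth is at columns 238–285 with its top at row 94, as predicted. Placing the small lid.

>>> {"op": "servo_tool", "data": {"series": [[[0.8,-0.025,0.0033,0,0,0,0],[0.8,-0.0245,0.0033,0,0,0,0],[0.8,0,0,0,0,0,0],[0.8,0,0,-0.045,0,0,0],[0.8,0,0,-0.045,0,0,0],[0.8,0,0,-0.035,0,0,0],[0.8,0,0,-0.012,0,0,0],[0.8,0,0,0,0,0,0]]]}}

```text
time_s: 28.05
eef_pos: [0.4736, 0.1077, 0.1112]
tcp_rot: [[-1.0, 0.001, -0.001], [0.001, 1.0, -0.0], [0.001, -0.0, -1.0]]
force: [0.3, 0.5, 0.0]
width: 0.278
gripper_force: 39.5
```

>>> {"op": "servo_tool", "data": {"series": [[[0.8,0,0,-0.006,0,0,0],[0.8,0,0,-0.006,0,0,0],[0.8,0,0,-0.004,0,0,0],[0.8,0,0,0,0,0,0]]]}}

```text
time_s: 28.55
eef_pos: [0.473, 0.1082, 0.0951]
tcp_rot: [[-1.0, 0.0, -0.0], [0.0, 1.0, -0.0], [0.0, -0.0, -1.0]]
force: [0.3, -0.1, -0.7]
width: 0.282
gripper_force: 39.5
```

>>> {"op": "servo_tool", "data": {"series": [[[0.8,0,0,-0.0015,0,0,0],[0.8,0,0,-0.0015,0,0,0],[0.8,0,0,-0.001,0,0,0],[0.8,0,0,0,0,0,0]]]}}

```text
time_s: 29.05
eef_pos: [0.4736, 0.1084, 0.0921]
tcp_rot: [[-1.0, 0.0, 0.001], [0.0, 1.0, 0.0], [-0.001, 0.0, -1.0]]
force: [-2.0, 1.0, 5.1]
width: 0.282
gripper_force: 40.0
```

>>> {"op": "servo_tool", "data": {"series": [[[0.3,0,0,0,0,0,0],[0.3,0,0,0,0,0,0],[0.3,0,0,0,0,0,0],[0.3,0,0,0.02,0,0,0],[0.3,0,0,0.045,0,0,0],[0.3,0,0,0.045,0,0,0],[0.3,0,0,0.045,0,0,0],[0.3,0,0,0,0,0,0]]]}}

```text
time_s: 30.05
eef_pos: [0.4758, 0.1084, 0.2508]
tcp_rot: [[-1.0, 0.0, 0.008], [0.0, 1.0, 0.001], [-0.008, 0.001, -1.0]]
force: [0.3, -0.1, -1.0]
width: 0.702
gripper_force: 0.0
```

```bash
python3 -c "
from h import *
wfit('lid_small',z=.07)
im=snap('side')
cv2.imwrite('pics/s9.png',cv2.cvtColor(cv2.resize(im[120:370,130:400],None,fx=2.2,fy=2.2),cv2.COLOR_RGB2BGR))"
```

```text
lid_small lid [0.4725 0.1084] res [-1.  -1.4  1.   1.7] tcp [0.4758 0.1084 0.2508] d [-0.0033  0.    ] yaw 90.0 zz [ 0.008  0.001 -1.   ] w 0.702 F [ 0.3 -0.1 -1. ] gf 0.0 t 30.05
```

View pics/s9.png

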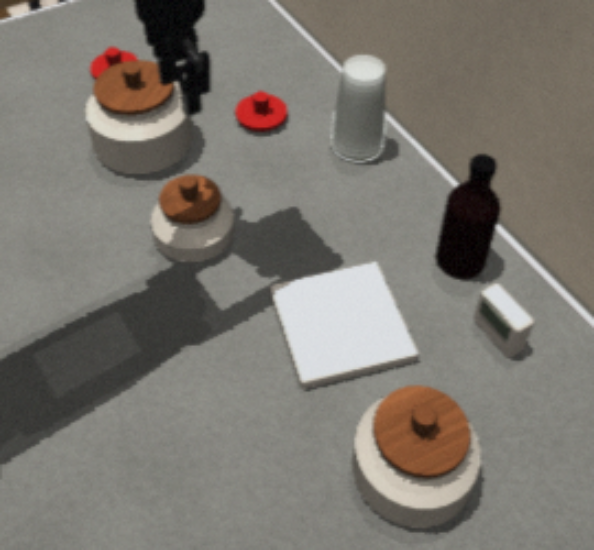

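All three lids sit flat on their own jars, the board is empty, and the bottle, cups and timer are still standing. Handing in.

```bash
python3 -c "
from station import robot
print(robot.close_job())"
```

```text
the job is handed in; nothing more can be done
None
```

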